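Stir the turned beads and put the stirring stick back in its stand

TASK

The freshly turned beads in the wooden bowl must be stirred. Take the T-handled stick out of its stand, hold it upright with its foot down near the bottom of the bowl and stir the beads right round the bowl with it, clockwise as seen from above; two full turns are enough. Then put the stick back as it was, seated flat and square in the pocket on top of the stand; keep every bead in the bowl, leave the bowl standing where it is and do not disturb the other tools on the bench.

Things in the scene. Friction and masses are not known exactly. Their poses are not given: they have to be found in the camera images.
- stirrer: Pale wooden T-shaped stirring stick, 90 g, hanging upright in the stand. Handle block 24 (x) x 70 (y) x 40 (z) mm on a round shank 14 mm thick that runs straight down to a ball foot 22 mm across. Origin: centre of the block's underside; z up; the foot's lowest point is 150 mm below the origin. Grip the block across its 24 mm (x), fingertips over 8 mm above its underside.
- stirrer_foot (a point): lowest point of the stirring stick's ball foot
- stand: Fixed wooden stand like a small stool: base 100 (x) x 110 (y) mm, two side panels, top 56 x 98 mm, upper face at 175 mm. A slot 28 mm wide runs from its -x edge (roughly towards the robot, open) to 14 mm past the centre: the stick slides out to -x when raised over 6 mm. Ridges 6 mm high frame a pocket 28 (x) x 74 (y) mm, cut by the slot. Origin: centre of the underside.
- stand_pocket (a point): centre of the pocket's floor on the stand, 175 mm above the bench; a seated stick's origin lies here, its block's long side along the stand's y
- bowl: Dark wooden bowl, loose, 0.9 kg: 132 mm across at the foot, 176 mm at the rim, 68 mm high, wall 7 mm; flat inner floor 8 mm above the origin, 59 mm in radius. Origin: centre of the underside, z up, any yaw; left or right, the stand on the other side. Circling 25 to 38 mm off its centre with the foot's lowest point 5 to 10 mm over the inner floor stirs well.
- bead1: one of six alike round pale wooden beads, 28 mm in diameter, 12 g, loose on the bowl's floor; origin at its centre
- bead2: one of six alike round pale wooden beads, 28 mm in diameter, 12 g, loose on the bowl's floor; origin at its centre
- bead3: one of six alike round pale wooden beads, 28 mm in diameter, 12 g, loose on the bowl's floor; origin at its centre
- bead4: one of six alike round pale wooden beads, 28 mm in diameter, 12 g, loose on the bowl's floor; origin at its centre
- bead5: one of six alike round pale wooden beads, 28 mm in diameter, 12 g, loose on the bowl's floor; origin at its centre
- bead6: one of six alike round pale wooden beads, 28 mm in diameter, 12 g, loose on the bowl's floor; origin at its centre
- chisel: bystander: chisel lying between bowl and stand, 230 mm long, 24 mm high; origin under the end of its handle where the blade begins
- gouge: bystander: narrow gouge lying on the bench beyond, 230 mm long, 24 mm high; origin under the end of its handle
- mallet: bystander: wooden mallet lying to the left, head 70 x 130 x 60 mm, handle 200 mm; origin under its head
- jar: bystander: amber glass jar, 68 mm across, 90 mm high; origin under its centre
- finial: bystander: turned wooden finial standing on the right, 52 mm across, 92 mm high; origin under its centre
- sander: bystander: cork sanding block on the left, 100 x 60 x 30 mm; origin under its centre

How it is judged:
By the outcome, as a careful person would: the job done as asked, in the order asked, and still so for the second after the job is handed in, with the robot touching nothing.
It also fails if it takes over 72 s, if anything falls off the work surface, if the arm or the gripper's body presses on something with over 40 N, if the wrist force passes 120 N, or if a joint passes its speed limit or range.

ROBOT

A 6-joint arm with a two-finger parallel gripper is mounted at the origin on the work surface. World frame = base frame: x ahead of the robot, y to its left, z up, the work surface at z = 0. Lengths are in m, angles in rad, forces in N, time in s.
With the tool pointing down it reaches from about 0.35 to 0.775 m from the base axis. Payload 5.5 kg.
Tool frame: the origin (TCP) lies midway between the tips of the shut fingers; the grasp point (between the pads) lies 19 mm behind it; z points along the fingers, y is the line along which they close (so a half turn about z gives the same grasp; the last joint's range is limited). The gripper opens to 85 mm and grips with 20 to 120 N. Pads are 22 mm wide; open, the fingers measure 114 mm over their backs; the gripper's body (76 mm by 85 mm) begins 54 mm behind the grasp point. The pads swing forward as they close: fully open they stand 13 mm farther back than shut.
Start: joints at [-1.274, 0.313, 0.046, 1.304, 0, 1.431], TCP at [0.243, -0.521, 0.231] pointing down, gripper open.
Joint ranges: [-2.76, 2.76], [-0.86, 1.69], [-1.03, 1.26], [-2.2, 2.34], [-1.47, 1.5], [-3.14, 3.14]. Speed limits (rad/s): [2.57, 2.57, 3.14, 3.14, 3.14, 3.14].

INTERFACE

Orientations are given as a unit quaternion [w, x, y, z].
In Python, from workcell import get_state, read_camera, camera_info, hand_in, recognise gives the robot as it stands.
- The arm moves only by the tool arm_command, never from a script. Its argument "moves" is one flat list of numbers, 7 for each row, row after row: the opening, from -1 (shut) to 1 (fully open), then the shift along the tool's x, y, z in mm, then the turn, a rotation vector about the tool's x, y, z in rad. A call has 1 to 8 rows; each row shifts and turns the commanded pose from where the row before left it, along the tool's axes as they then stand; what a row does not reach is not made up. A row lasts 1/8 s, in which the tool goes at most 62.5 mm and 10.7 degrees, less where a joint would pass 70% of its speed; a pose out of reach is approached as far as the arm can. A call with a gripper value outside its range is refused whole. The fingers move at their own pace and stop on an object; "newtons" is the grip in N (left out, the last holds). Time passes only in rows, so rows that do not move let the fingers close. It gives the time, the measured TCP pose, the force, the opening and the grip force at its end, in the units of the state.
- get_state(): the state, without advancing time (a new reading comes with each control period).
- read_camera(name): name is "scene" or "side" or "wrist"; returns (picture, depth): 384x512x3 uint8, blue, green, red; 384x512 float32, m along the optical axis (not along the pixel's ray), 0 where there is no reading.
- camera_info(name): a dict with "fovy" (degrees; the focal length in pixels is half the picture's height over the tangent of half this angle, whatever the lens; pixels are square), "cx", "cy" (the principal point, pixels), "k1" (the pictures are not rectified: a ray, as slopes to the right and down, at radius r is drawn at 1 + k1 r^2 times it, then the intrinsics apply), "eye" and "orientation" of the camera in the world; the wrist camera has in their place "tool_from_camera" (4x4, takes a point from camera to tool coordinates, whose origin is the TCP and whose axes are the flange's). Camera axes: x right, y down, z forward; pixel columns grow to the right and rows downward; lengths in m; the calibration is good to about 2 mm. A picture is of the moment at which its call begins: read the wrist's pose just before it. camera_info takes no time and is no camera call.
- hand_in(): hands the job in; it is judged then, once.
Trained networks look in the newest picture that a camera, given by its name, has taken for a name from the list of things; names that differ only in an ending like _2 or _b are one class to them, and where a whole thing is asked for, a point or a joint stands for the part that bears it (a point fixed in the world has none). Each returns a list of dicts, best first, with "confidence" (0 to 1); they miss things now and then, are a little off and sometimes report something else, mostly with a low value. They report only what shows in the picture. A call takes as long as a camera call.
- recognise(camera, label): "point" ([column, row] in pixels, amid what is visible of it).
The state is a dict: "clock": time; "joint_pos": joint angles; "qvel": joint speeds; "tau": joint torques, N m; "tcp_pos": TCP position; "orientation": TCP orientation; "wrist_force": force on the tool from outside, world axes, zero at the start; "ft_torque": the same for the moment, N m; "finger_gap": finger opening in m; "grip_force": force on a finger pad.
Only numpy, scipy, OpenCV 4.12 (cv2) and the standard library are available. Lean on these libraries where they do the work, as an engineer would, in place of code of your own. Each camera call takes 0.05 s, during which the arm holds its last target. There are 200 camera calls.

## Working session

There is one attempt and no reset: what is moved stays moved. The work goes in short steps, Python scripts to look and compute and a tool call to move; the robot and the scene stay as the last step left them, time stands still between calls to the robot, and variables do not carry over. Pictures are saved under pics/ and viewed, at most 10 in all, crops included, and the job is handed in when it is done.

Besides the shell and the picture viewer there is one more tool, called as name(argument=value, ...), one argument or row to a line, values as JSON. arm_command: Moves the arm, as the interface text tells. Its arguments: {"type":"object","properties":{"moves":{"type":"array"},"newtons":{"type":"number"}},"required":["moves"]}

```bash
mkdir -p pics; ls
cat > h.py <<'E'
import numpy as np, cv2
from scipy.spatial.transform import Rotation as R
from workcell import *
def rot(q): return R.from_quat([q[1],q[2],q[3],q[0]]).as_matrix()
def cam(n,st=None):
    c=camera_info(n); f=192/np.tan(np.radians(c["fovy"])/2)
    if "eye" in c:
        q=np.array(c["orientation"]); M=rot(q) if q.size==4 else q; t=np.array(c["eye"])
    else:
        T=np.array(c["tool_from_camera"]); A=rot(st["orientation"]); M=A@T[:3,:3]; t=np.array(st["tcp_pos"])+A@T[:3,3]
    return c,f,M,t
def rays(n,px,st=None):
    c,f,M,t=cam(n,st); K=np.array([[f,0,c["cx"]],[0,f,c["cy"]],[0,0,1]])
    d=(np.atleast_2d(px).astype(float)-[c["cx"],c["cy"]])/f; u=d.copy()
    for _ in range(20): u=d/(1+c["k1"]*(u**2).sum(1,keepdims=True))
    return t,np.c_[u,np.ones(len(u))]@M.T   # scaled with depth z
def cloud(n,depth,st=None):
    v,u=np.mgrid[0:384,0:512]; t,d=rays(n,np.c_[u.ravel(),v.ravel()],st)
    P=t+d*depth.reshape(-1,1); P[depth.ravel()==0]=np.nan
    return P.reshape(384,512,3)
def project(n,P,st=None):
    c,f,M,t=cam(n,st); q=(np.atleast_2d(P)-t)@M; u=q[:,:2]/q[:,2:]
    u=u*(1+c["k1"]*(u**2).sum(1,keepdims=True)); return u*f+[c["cx"],c["cy"]]
E
python3 - <<'E'
from h import *
s=get_state(); print(s); ims=[]
for n in("scene","side"):
    im,d=read_camera(n); cv2.imwrite(f"pics/{n}0.png",im); np.save(f"{n}0.npy",d); ims.append(im)
    P=cloud(n,d); print(n,camera_info(n))
    for l in ["stirrer","stirrer_foot","stand","bowl","chisel","gouge","mallet","jar","finial","sander","bead1"]:
        for r in recognise(n,l)[:6 if l=="bead1" else 1]:
            u,v=np.round(r["point"]).astype(int); print(l,round(r["confidence"],2),u,v,P[v,u].round(3))
E
```

```text
pics
{'clock': 0.0, 'joint_pos': array([-1.27361756e+00,  3.14019536e-01,  4.50018266e-02,  1.30359745e+00,
        1.32746679e-05,  1.43124668e+00]), 'qvel': array([ 0.00039799,  0.00177053,  0.00010719, -0.00137001,  0.00014388,
       -0.00064906]), 'tau': array([-7.26946637e-04, -4.80623460e+01,  2.98536783e+01,  1.93776452e-02,
       -3.94509525e-04,  2.01786065e-05]), 'tcp_pos': array([ 0.24308574, -0.52053977,  0.23040732]), 'orientation': array([-9.07115475e-04,  9.76252719e-01,  2.16632872e-01, -6.49843122e-05]), 'wrist_force': array([ 0.71565462, -0.12400951,  0.5538433 ]), 'ft_torque': array([-0.00785236, -0.0205212 , -0.0389001 ]), 'grip_force': 0.0, 'finger_gap': 0.08526894291683618}
scene {'fovy': 56.19875734602756, 'cx': 254.24505898798074, 'cy': 192.22846378646707, 'k1': -0.07879854507422794, 'eye': array([1.18245766, 0.03682085, 0.91912703]), 'orientation': array([-0.22158369,  0.64017406,  0.69617304, -0.23753091])}
stirrer 0.62 312 186 [0.597 0.14  0.207]
stirrer_foot 0.61 313 184 [0.596 0.141 0.214]
stand 0.66 306 217 [0.59  0.142 0.056]
bowl 0.71 184 212 [ 0.576
[... 503 characters left out ...]
, 'k1': -0.14648257849268187, 'eye': array([ 0.41621164, -1.03315561,  0.90810962]), 'orientation': array([-0.45120609,  0.88901781, -0.07161471,  0.03052429])}
stirrer 0.7 253 144 [0.584 0.107 0.211]
stirrer_foot 0.68 253 143 [0.584 0.108 0.214]
stand 0.87 248 178 [0.576 0.179 0.035]
chisel 0.77 242 220 [ 0.529 -0.017  0.022]
gouge 0.65 312 212 [ 0.747 -0.02   0.025]
mallet 0.58 270 143 [0.685 0.357 0.056]
jar 0.89 322 252 [ 0.715 -0.233  0.067]
finial 0.9 321 316 [ 0.662 -0.422  0.05 ]
sander 0.94 200 156 [0.423 0.354 0.03 ]
bead1 0.59 277 255 [ 0.602 -0.19   0.033]
bead1 0.59 264 271 [ 0.558 -0.235  0.024]
bead1 0.57 287 272 [ 0.618 -0.25   0.027]
bead1 0.38 273 272 [ 0.58  -0.25   0.034]
```

View pics/scene0.png

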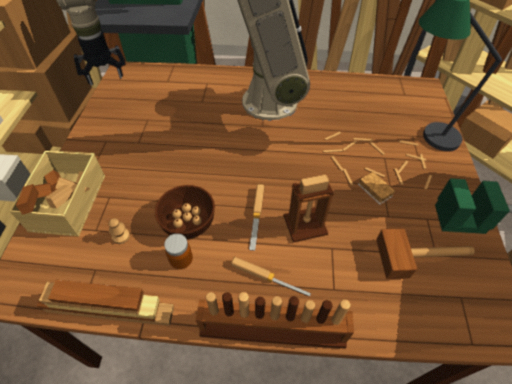

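View pics/side0.png

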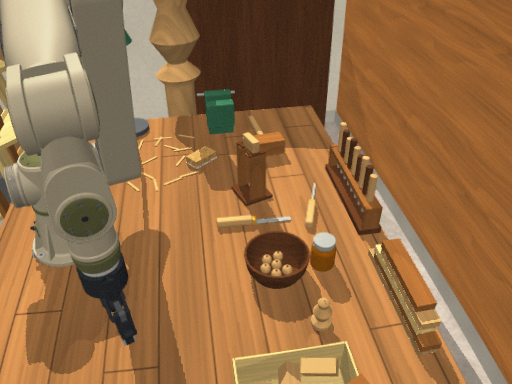

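The scene view shows the bowl with its beads at (184,212), the stand with the stick at (312,205) and the chisel between them at (257,215). The side view shows the bowl at (277,258) and the stand and stick at (253,160). Next I fit the geometry from the depth clouds.

```bash
cat > fit.py <<'E'
from h import *
from scipy.optimize import least_squares
def fit(P,name):
    P=P.reshape(-1,3); P=P[~np.isnan(P).any(1)]
    b=P[(np.hypot(P[:,0]-.59,P[:,1]-.14)<.1)&(P[:,2]>.1)]
    def rect(Q,lab):
        if len(Q)<8: return print(name,lab,len(Q))
        (c,w,a)=cv2.minAreaRect((Q[:,:2]*1000).astype(np.float32)); print(name,lab,len(Q),"z",np.median(Q[:,2]).round(4),"c",np.round(c,1),"wh",np.round(w,1),"ang",round(a,2))
    zt=np.percentile(b[:,2],97); rect(b[b[:,2]>zt-.004],"block")
    rect(b[(b[:,2]>.170)&(b[:,2]<.186)],"standtop")
    q=P[(np.hypot(P[:,0]-.59,P[:,1]+.215)<.12)&(P[:,2]>.060)&(P[:,2]<.076)]
    if len(q)>10:
        # rim: points near top
        g=least_squares(lambda p:np.hypot(q[:,0]-p[0],q[:,1]-p[1])-.0845,[.59,-.215],loss="soft_l1",f_scale=.003); print(name,"bowl",len(q),g.x.round(4),"zmax",np.percentile(q[:,2],98).round(4))
    k=P[(np.hypot(P[:,0]-.59,P[:,1]+.215)<.3)&(abs(P[:,2])<.008)]; print(name,"bench z",np.median(k[:,2]).round(4))
E
python3 - <<'E'
from fit import *
for n in("scene","side"): fit(cloud(n,np.load(n+"0.npy")),n)
s=get_state(); print(rot(s["orientation"]).round(3),camera_info("wrist"))
E
```

```text
scene block 191 z 0.2157 c [583.7 145.4] wh [23.9 68.8] ang 18.52
scene standtop 400 z 0.1807 c [583.9 145. ] wh [56.6 97.6] ang 18.09
scene bowl 521 [ 0.5984 -0.211 ] zmax 0.071
scene bench z 0.0005
side block 101 z 0.215 c [582.1 139.1] wh [25.6 70.3] ang 17.76
side standtop 223 z 0.1793 c [582.5 138.1] wh [ 57.8 103.5] ang 20.04
side bowl 672 [ 0.596 -0.218] zmax 0.0722
side bench z 0.0008
[[ 0.906  0.423  0.   ]
 [ 0.423 -0.906 -0.   ]
 [-0.     0.    -1.   ]] {'fovy': 58.79665407158385, 'cx': 255.27969622140495, 'cy': 195.20191155867067, 'k1': -0.09339474380708174, 'tool_from_camera': array([[-9.92338532e-04, -9.53661234e-01, -3.00880816e-01,
         7.73160174e-02],
       [ 9.99999497e-01, -9.91085793e-04, -1.56799402e-04,
        -1.26604338e-04],
       [-1.48665191e-04, -3.00880820e-01,  9.53661738e-01,
        -1.42121348e-01],
       [ 0.00000000e+00,  0.00000000e+00,  0.00000000e+00,
         1.00000000e+00]])}
```

```bash
cat > plan.py <<'E'
from h import *
def plan(p,yaw_y,n,lim=8,p0=None,A0=None):
    """rows (shift mm, rotvec) from current pose to TCP p, tool down with tool y at yaw_y deg; n rows; prints as compact rows"""
    s=get_state(); q=np.array(s["tcp_pos"]) if p0 is None else np.array(p0); A=rot(s["orientation"]) if A0 is None else A0
    c,si=np.cos(np.radians(yaw_y)),np.sin(np.radians(yaw_y)); B=np.array([[-si,c,0],[c,si,0],[0,0,-1.]])
    p=np.array(p)
    for i in range(n):
        k=1/(n-i); d=np.round(A.T@(p-q)*k*1000,1); r=np.round(R.from_matrix(A.T@B).as_rotvec()*k,3)
        print(*d,*r,sep=", "); q=q+A@d/1000; A=A@R.from_rotvec(r).as_matrix()
    return q,A
E
python3 - <<'E'
from plan import *
plan([.583,.142,.335],18,13)
E
```

```text
45.3, -35.2, -8.0, 0.0, 0.0, -0.111
48.9, -29.9, -8.0, 0.0, 0.0, -0.111
51.9, -24.3, -8.0, 0.0, 0.0, -0.111
54.3, -18.4, -8.0, 0.0, 0.0, -0.112
56.0, -12.3, -8.0, 0.0, 0.0, -0.111
57.0, -6.0, -8.0, 0.0, 0.0, -0.112
57.3, 0.4, -8.0, 0.0, 0.0, -0.111
56.9, 6.8, -8.0, 0.0, 0.0, -0.112
55.8, 13.1, -7.9, 0.0, 0.0, -0.111
54.0, 19.2, -8.0, -0.0, 0.0, -0.112
51.5, 25.1, -7.9, -0.0, 0.0, -0.111
48.4, 30.6, -8.0, -0.0, 0.0, -0.112
44.7, 35.9, -7.9, -0.0, 0.0, -0.111
```

arm_command(
  moves=[1, 45, -35, -8, 0, 0, -0.111, 1, 49, -30, -8, 0, 0, -0.111, 1, 52, -24, -8, 0, 0, -0.111, 1, 54, -18, -8, 0, 0, -0.112, 1, 56, -12, -8, 0, 0, -0.111, 1, 57, -6, -8, 0, 0, -0.112, 1, 57, 0, -8, 0, 0, -0.111, 1, 57, 7, -8, 0, 0, -0.112],
)

```text
clock: 2.2
tcp_pos: [0.4532, -0.1123, 0.2959]
orientation: [0.001, 0.787, 0.618, 0.0]
wrist_force: [1.0, -0.4, -0.5]
finger_gap: 0.0854
grip_force: 0.0
```

arm_command(
  moves=[1, 56, 13, -8, 0, 0, -0.111, 1, 54, 19, -8, 0, 0, -0.112, 1, 51, 25, -8, 0, 0, -0.111, 1, 48, 31, -8, 0, 0, -0.112, 1, 45, 36, -8, 0, 0, -0.111, 1, 0, 0, 0, 0, 0, 0, 1, 0, 0, 0, 0, 0, 0],
)

```text
clock: 3.08
tcp_pos: [0.583, 0.1406, 0.3348]
orientation: [-0.0, 0.588, 0.809, -0.001]
wrist_force: [0.2, -1.3, 0.2]
finger_gap: 0.0854
grip_force: 0.0
```

Run:
```python
from plan import *; from fit import fit
s=get_state(); print(s["clock"],s["tcp_pos"],rot(s["orientation"]).round(3))
im,d=read_camera("wrist"); cv2.imwrite("pics/w1.png",im); P=cloud("wrist",d,s); np.save("P1.npy",P); fit(P,"wrist")
```

```text
3.075 [0.58298954 0.14060563 0.33479841] [[-0.309  0.951 -0.001]
 [ 0.951  0.309 -0.001]
 [-0.    -0.001 -1.   ]]
wrist block 3533 z 0.4187 c [579.1 153.7] wh [128.5  10.9] ang 18.04
wrist standtop 3496 z 0.1802 c [580.9 142.3] wh [56.2 96.6] ang 19.09
wrist bowl 681 [ 0.595  -0.2141] zmax 0.0687
wrist bench z -0.0005
```

View pics/w1.png

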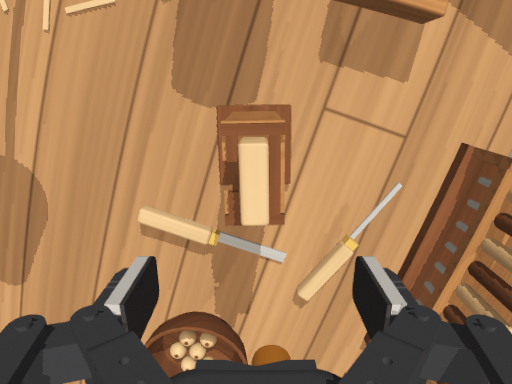

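The wrist view shows the block seated in the pocket at (254,180), with the slot opening to the left. The chisel is at (212,236), below the stand, and the bowl is at the bottom at (195,350). The block fit caught the fingers, so I'll filter by height and refit.

Run:
```python
from plan import *
P=np.load("P1.npy").reshape(-1,3)
def rect(lab,lo,hi,r=.09,c=(.582,.142)):
    Q=P[(P[:,2]>lo)&(P[:,2]<hi)&(np.hypot(P[:,0]-c[0],P[:,1]-c[1])<r)]
    m=cv2.minAreaRect((Q[:,:2]*1000).astype(np.float32)); print(lab,len(Q),np.median(Q[:,2]).round(4),m)
rect("block",.207,.225); rect("blk",.212,.219); rect("ridge",.1785,.186); rect("floor",.172,.178)
# wrist rectangle in pixel: triangulate networks from scene/side/wrist
s=get_state(); print(plan([.581,.1425,.187],18.3,5)[0])
```

```text
block 2467 0.2144 ((581.4889526367188, 142.32301330566406), (23.997289657592773, 69.36181640625), 19.21893310546875)
blk 2400 0.2144 ((581.5756225585938, 142.1446533203125), (23.84986686706543, 68.94635772705078), 19.15727996826172)
ridge 2579 0.1805 ((581.3662109375, 141.3587646484375), (56.00188446044922, 94.5262680053711), 19.16326904296875)
floor 874 0.1746 ((579.2667236328125, 146.63162231445312), (56.09046936035156, 87.0562515258789), 19.31488800048828)
0.6, -0.2, 29.6, -0.0, 0.0, -0.001
0.6, -0.2, 29.6, -0.0, 0.0, -0.001
0.6, -0.1, 29.6, -0.0, 0.0, -0.001
0.6, -0.2, 29.6, -0.0, 0.0, -0.002
0.6, -0.1, 29.7, -0.001, 0.0, -0.001
[0.58103273 0.14250775 0.18697869]
```

Run:
```python
from plan import *
plan([.5816,.1422,.188],19.1,6)
```

```text
0.4, -0.1, 24.5, -0.0, 0.0, -0.003
0.4, -0.1, 24.5, -0.0, 0.0, -0.003
0.4, -0.0, 24.5, -0.0, 0.0, -0.004
0.4, -0.0, 24.5, -0.0, 0.0, -0.003
0.5, -0.1, 24.5, -0.0, 0.0, -0.004
0.4, -0.0, 24.6, -0.001, 0.0, -0.003
```

arm_command(
  moves=[1, 0.4, 0, 30, 0, 0, -0.004, 1, 0.4, 0, 30, 0, 0, -0.004, 1, 0.4, 0, 30, 0, 0, -0.004, 1, 0.4, 0, 30, 0, 0, -0.004, 1, 0.6, -0.3, 20, 0, 0, -0.004, 1, 0.3, 0, 7, 0, 0, 0, 1, 0, 0, 0, 0, 0, 0],
  newtons=50,
)

```text
clock: 4.0
tcp_pos: [0.582, 0.142, 0.1887]
orientation: [0.0, 0.58, 0.814, -0.0]
wrist_force: [0.8, 0.3, 0.2]
finger_gap: 0.0856
grip_force: 0.0
```

arm_command(
  moves=[-0.3, 0, 0, 0, 0, 0, 0, -0.6, 0, 0, 0, 0, 0, 0, -1, 0, 0, 0, 0, 0, 0, -1, 0, 0, 0, 0, 0, 0, -1, 0, 0, 0, 0, 0, 0, -1, 0, 0, 0, 0, 0, 0],
  newtons=50,
)

```text
clock: 4.75
tcp_pos: [0.5825, 0.143, 0.1888]
orientation: [0.0, 0.58, 0.815, 0.0]
wrist_force: [0.2, -0.6, 3.4]
finger_gap: 0.0232
grip_force: 49.6
```

Run:
```python
from plan import *
s=get_state(); print({k:s[k] for k in("clock","tcp_pos","wrist_force","finger_gap","grip_force")},rot(s["orientation"]).round(4))
A=rot(s["orientation"])
```

```text
{'clock': 4.75, 'tcp_pos': array([0.58246704, 0.14302688, 0.18876232]), 'wrist_force': array([ 0.24572613, -0.56405254,  3.39835539]), 'finger_gap': 0.02316881596703636, 'grip_force': 49.610581398010254} [[-3.279e-01  9.447e-01  9.000e-04]
 [ 9.447e-01  3.279e-01  1.000e-04]
 [-2.000e-04  9.000e-04 -1.000e+00]]
```

arm_command(
  moves=[-1, 0, 0, -4, 0, 0, 0, -1, 0, 0, -8, 0, 0, 0, -1, 0, 0, 0, 0, 0, 0, 0, -1, 0, -15, 0, 0, 0, 0, -1, 0, -30, 0, 0, 0, 0, -1, 0, -40, 0, 0, 0, 0, -1, 0, -20, -20, 0, 0, 0, -1, 0, 0, 0, 0, 0, 0],
)

```text
schema error: expected a multiple of 7 numbers
```

Run:
```python
from plan import *
s=get_state(); print({k:s[k] for k in("clock","tcp_pos","wrist_force","finger_gap","grip_force")},rot(s["orientation"]).round(4))
n="side"
im,d=read_camera(n); im2,d2=read_camera("scene")
cv2.imwrite("pics/s2.png",np.vstack([cv2.resize(im[60:310,130:380],None,fx=1.6,fy=1.2),cv2.resize(im2[90:290,130:380],None,fx=1.6,fy=1.4)]))
```

```text
{'clock': 4.75, 'tcp_pos': array([0.58246704, 0.14302688, 0.18876232]), 'wrist_force': array([ 0.24572613, -0.56405254,  3.39835539]), 'finger_gap': 0.02316881596703636, 'grip_force': 49.610581398010254} [[-3.279e-01  9.447e-01  9.000e-04]
 [ 9.447e-01  3.279e-01  1.000e-04]
 [-2.000e-04  9.000e-04 -1.000e+00]]
```

View pics/s2.png

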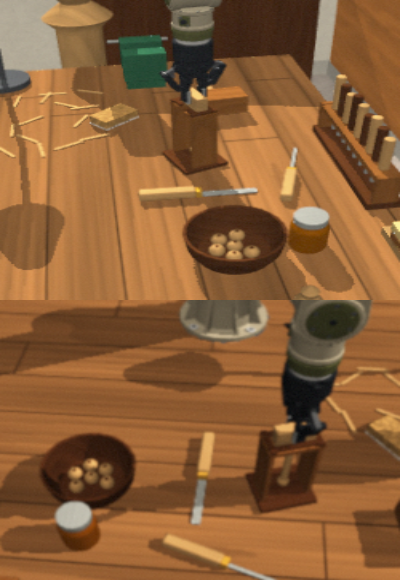

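The picture, taken before any lift because that call was refused over a miscounted row, shows the gripper holding the block, still seated: (195,100) in the side half and (285,435) in the scene half.

arm_command(
  moves=[-1, 0, 0, -4, 0, 0, 0, -1, 0, 0, -8, 0, 0, 0, -1, 0, 0, 0, 0, 0, 0, -1, 0, -15, 0, 0, 0, 0, -1, 0, -30, 0, 0, 0, 0, -1, 0, -40, 0, 0, 0, 0, -1, 0, -20, -20, 0, 0, 0, -1, 0, 0, 0, 0, 0, 0],
)

```text
clock: 5.85
tcp_pos: [0.4828, 0.1083, 0.2217]
orientation: [0.001, 0.58, 0.815, 0.001]
wrist_force: [1.4, 0.9, -0.0]
finger_gap: 0.0228
grip_force: 49.4
```

Run:
```python
from plan import *
s=get_state(); print({k:s[k] for k in("clock","tcp_pos","wrist_force","finger_gap","grip_force")},rot(s["orientation"]).round(4))
n="side"
im,d=read_camera(n); np.save("d3.npy",d); im2,d2=read_camera("scene"); np.save("d3s.npy",d2)
cv2.imwrite("pics/s3.png",np.vstack([cv2.resize(im[60:310,130:380],None,fx=1.6,fy=1.2),cv2.resize(im2[90:290,130:380],None,fx=1.6,fy=1.4)]))
for n,D in(("side",d),("scene",d2)):
    P=cloud(n,D)
    for r in recognise(n,"stirrer_foot")[:1]: print(n,r,P[int(r["point"][1]),int(r["point"][0])])
    Q=P.reshape(-1,3); c=s["tcp_pos"]
    Q=Q[(np.hypot(Q[:,0]-c[0],Q[:,1]-c[1])<.03)&(Q[:,2]>.02)&(Q[:,2]<c[2]-.02)]
    for lo in np.arange(.03,.2,.02):
        q=Q[(Q[:,2]>=lo)&(Q[:,2]<lo+.02)]
        if len(q)>2: print(round(lo,3),len(q),q.mean(0).round(4))
# rows to bowl: over rim first
T=np.array([.5954,-.2145,0])
```

```text
{'clock': 5.85, 'tcp_pos': array([0.48283046, 0.10830274, 0.22173555]), 'wrist_force': array([ 1.35950507,  0.87368753, -0.04865074]), 'finger_gap': 0.022753237992392733, 'grip_force': 49.372002482414246} [[-3.274e-01  9.449e-01  2.600e-03]
 [ 9.449e-01  3.274e-01  0.000e+00]
 [-8.000e-04  2.500e-03 -1.000e+00]]
side {'point': [223.2, 153.0], 'confidence': 0.57} [0.4894888  0.07304416 0.2104738 ]
0.05 8 [0.4826 0.0993 0.066 ]
0.07 36 [0.4829 0.1    0.0785]
0.09 25 [0.4833 0.102  0.0988]
0.11 20 [0.4832 0.1007 0.1198]
0.13 26 [0.4827 0.1017 0.1394]
0.15 27 [0.4837 0.1009 0.1598]
0.17 22 [0.4831 0.1012 0.1793]
0.19 9 [0.4797 0.1023 0.1937]
scene {'point': [299.0, 153.8], 'confidence': 0.95} [0.49898119 0.10422572 0.22368914]
0.07 3 [0.4881 0.1153 0.0846]
0.09 20 [0.4901 0.1115 0.0985]
0.11 24 [0.4898 0.1112 0.1198]
0.13 22 [0.4899 0.1116 0.1413]
0.15 24 [0.4902 0.1119 0.1613]
0.17 22 [0.4898 0.1112 0.1803]
0.19 15 [0.4906 0.1119 0.1949]
```

View pics/s3.png

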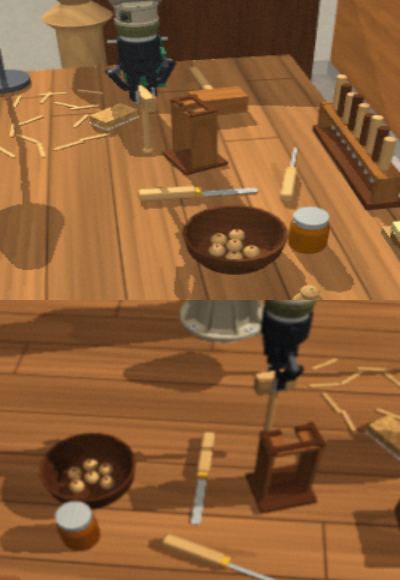

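The stick is out and upright at (147,120) in the side half. The beads sit in a cluster in the bowl. Next I locate the beads and plan the entry and the circle.

Run:
```python
from plan import *
b=np.array([.596,-.215]); B={}
for n,off in(("side",[0,-.0015]),("scene",[0,.003])):
    im,_=read_camera(n); r=recognise(n,"bead1"); px=np.array([x["point"] for x in r if x["confidence"]>.25])
    t,d=rays(n,px); k=(.026-t[2])/d[:,2]; X=(t+d*k[:,None])[:,:2]-off; B[n]=X
    print(n); 
    for x in X: print((1000*(x-b)).round(0), "r",round(1000*np.hypot(*(x-b))),"ang",round(np.degrees(np.arctan2(*(x-b)[::-1]))))
allb=np.vstack(list(B.values()))
for r in(28,32,36):
  print(r,[(a,round(1000*min(np.hypot(*(allb-b-[r/1000*np.cos(np.radians(a)),r/1000*np.sin(np.radians(a))]).T)))) for a in range(0,360,20)])
```

```text
side
[11. 30.] r 32 ang 70
[ -3. -27.] r 28 ang -96
[ 20. -27.] r 34 ang -53
scene
[-24.  26.] r 35 ang 132
[ 65. 637.] r 640 ang 84
[ 28. -19.] r 34 ang -34
[17. 36.] r 39 ang 64
[-26.  -8.] r 27 ang -162
28 [(0, 19), (20, 26), (40, 16), (60, 7), (80, 7), (100, 16), (120, 10), (140, 8), (160, 17), (180, 9), (200, 1), (220, 11), (240, 11), (260, 2), (280, 8), (300, 7), (320, 6), (340, 9)]
32 [(0, 19), (20, 27), (40, 17), (60, 6), (80, 6), (100, 17), (120, 8), (140, 6), (160, 16), (180, 10), (200, 5), (220, 12), (240, 13), (260, 5), (280, 9), (300, 4), (320, 4), (340, 8)]
36 [(0, 20), (20, 29), (40, 16), (60, 4), (80, 7), (100, 18), (120, 8), (140, 5), (160, 17), (180, 13), (200, 9), (220, 15), (240, 15), (260, 9), (280, 12), (300, 5), (320, 4), (340, 9)]
```

Run:
```python
from plan import *
b=np.array([.596,-.215]); S=240; img=np.zeros((S,S),np.float32)
for n,off in(("side",[0,-.0015]),("scene",[0,.003])):
    im,d=read_camera(n); P=cloud(n,d); v,u=np.mgrid[0:384,0:512]
    Q=P.reshape(-1,3); C=im.reshape(-1,3).astype(int)
    m=(np.hypot(Q[:,0]-b[0],Q[:,1]-b[1])<.062)&(Q[:,2]>.012)&(Q[:,2]<.042)&(C.sum(1)>330); print(n,m.sum())
    np.save(f"bp_{n}.npy",np.c_[Q[m,:2]-off-b,Q[m,2]])
pts=np.vstack([np.load("bp_side.npy"),np.load("bp_scene.npy")])
# greedy spheres r=14 centred at z=.022
from scipy.optimize import least_squares
G=np.array([(x,y) for x in np.arange(-.046,.047,.002) for y in np.arange(-.046,.047,.002) if np.hypot(x,y)<.047])
used=np.zeros(len(pts),bool); cs=[]
for i in range(6):
    D=abs(np.sqrt(((pts[~used][None,:,:2]-G[:,None])**2).sum(2)+(pts[~used][None,:,2]-.022)**2)-.014)<.0025
    k=D.sum(1).copy()
    for c in cs: k[np.hypot(*(G-c).T)<.026]=0
    j=k.argmax(); cs.append(G[j]); used|=(np.hypot(*(pts[:,:2]-G[j]).T)<.0145); print((G[j]*1000).round(),k[j])
cs=np.array(cs)
for r in(28,32,36):
  print(r,[(a,round(1000*min(np.hypot(*(cs-[r/1000*np.cos(np.radians(a)),r/1000*np.sin(np.radians(a))]).T)))) for a in range(0,360,20)])
```

```text
side 328
scene 151
[0. 2.] 89
[ 24. -20.] 79
[-32.  -8.] 64
[10. 30.] 60
[-22.  22.] 51
[ -8. -32.] 35
28 [(0, 20), (20, 26), (40, 17), (60, 7), (80, 6), (100, 15), (120, 8), (140, 4), (160, 13), (180, 9), (200, 6), (220, 15), (240, 10), (260, 5), (280, 14), (300, 11), (320, 3), (340, 11)]
32 [(0, 22), (20, 28), (40, 17), (60, 6), (80, 5), (100, 16), (120, 8), (140, 3), (160, 14), (180, 8), (200, 4), (220, 15), (240, 9), (260, 2), (280, 14), (300, 11), (320, 1), (340, 11)]
36 [(0, 23), (20, 30), (40, 19), (60, 8), (80, 7), (100, 17), (120, 10), (140, 6), (160, 15), (180, 9), (200, 5), (220, 16), (240, 10), (260, 4), (280, 15), (300, 13), (320, 5), (340, 12)]
```

Run:
```python
from plan import *
q,A=plan([.49,.09,.275],19.1,2); print()
q,A=plan([.6264,-.2051,.275],19.1,9,p0=q,A0=A)
```

```text
-9.9, 0.2, -27.6, -0.0, -0.0, 0.0
-9.9, 0.1, -27.6, -0.001, -0.0, 0.001

-35.9, 3.6, -0.0, 0.0, -0.0, -0.0
-35.9, 3.6, -0.0, 0.0, -0.0, -0.0
-36.0, 3.6, -0.0, 0.0, -0.0, -0.0
-35.9, 3.6, -0.0, 0.0, -0.0, -0.0
-36.0, 3.6, -0.0, 0.0, -0.0, -0.0
-35.9, 3.6, -0.0, 0.0, -0.0, -0.0
-36.0, 3.6, -0.0, 0.0, -0.0, -0.0
-35.9, 3.6, -0.0, 0.0, -0.0, -0.0
-36.0, 3.6, -0.0, 0.0, -0.0, -0.0
```

arm_command(
  moves=[-1, -10, 0, -28, 0, 0, 0, -1, -10, 0, -28, 0, 0, 0, -1, -36, 4, 0, 0, 0, 0, -1, -36, 4, 0, 0, 0, 0, -1, -36, 4, 0, 0, 0, 0, -1, -36, 4, 0, 0, 0, 0],
)

```text
clock: 7.1
tcp_pos: [0.5525, -0.0423, 0.2761]
orientation: [-0.0, 0.58, 0.815, -0.0]
wrist_force: [0.2, 0.3, -0.8]
finger_gap: 0.0233
grip_force: 49.4
```

arm_command(
  moves=[-1, -36, 4, 0, 0, 0, 0, -1, -36, 4, 0, 0, 0, 0, -1, -36, 4, 0, 0, 0, 0, -1, -36, 4, 0, 0, 0, 0, -1, -36, 4, 0, 0, 0, 0, -1, 0, 0, 0, 0, 0, 0, -1, 0, 0, 0, 0, 0, 0],
)

```text
clock: 7.98
tcp_pos: [0.6296, -0.2044, 0.2757]
orientation: [-0.001, 0.58, 0.815, -0.0]
wrist_force: [-0.9, -0.0, -0.4]
finger_gap: 0.0234
grip_force: 49.3
```

Run:
```python
from plan import *
s=get_state(); print(s["tcp_pos"],s["wrist_force"],rot(s["orientation"]).round(4))
plan([.6264,-.2051,.1795],19.1,4)
# circle check of stick: 
P=[]
for n,off in(("side",[0,-.0015]),("scene",[0,.003])):
    im,d=read_camera(n); Q=cloud(n,d).reshape(-1,3); c=s["tcp_pos"]
    q=Q[(np.hypot(*(Q[:,:2]-off-c[:2]).T)<.02)&(Q[:,2]>.1)&(Q[:,2]<c[2]-.03)]
    print(n,len(q),(q.mean(0)[:2]-off-c[:2]).round(4),"lowest",q[:,2].min().round(4))
print("circle from current axes, r=32, 24 rows")
A=rot(s["orientation"]); a=np.radians(18-15*np.arange(25)); X=np.c_[.032*np.cos(a),.032*np.sin(a),0*a]
print((np.diff(X,axis=0)@A*1000).round(1)[:,:2].tolist())
```

```text
[ 0.62957567 -0.20441959  0.27572561] [-0.93793785 -0.04814248 -0.37939303] [[-3.277e-01  9.448e-01 -1.000e-03]
 [ 9.448e-01  3.277e-01  7.000e-04]
 [ 1.000e-03 -7.000e-04 -1.000e+00]]
0.1, -0.8, 24.1, -0.0, -0.0, 0.0
0.1, -0.8, 24.0, -0.0, -0.0, 0.0
0.1, -0.8, 24.1, -0.0, -0.001, 0.0
0.0, -0.8, 24.0, -0.001, -0.0, 0.0
side 236 [-0.0008 -0.0053] lowest 0.1177
scene 188 [0.006  0.0023] lowest 0.1175
circle from current axes, r=32, 24 rows
[[-8.3, -1.3], [-7.7, -3.3], [-6.5, -5.2], [-5.0, -6.7], [-3.0, -7.8], [-0.9, -8.3], [1.3, -8.3], [3.3, -7.7], [5.2, -6.5], [6.7, -5.0], [7.8, -3.0], [8.3, -0.9], [8.3, 1.3], [7.7, 3.3], [6.5, 5.2], [5.0, 6.7], [3.0, 7.8], [0.9, 8.3], [-1.3, 8.3], [-3.3, 7.7], [-5.2, 6.5], [-6.7, 5.0], [-7.8, 3.0], [-8.3, 0.9]]
```

arm_command(
  moves=[-1, 0, -3, 20, 0, 0, 0, -1, 0, 0, 30, 0, 0, 0, -1, 0, 0, 24, 0, 0, 0, -1, 0, 0, 14, 0, 0, 0, -1, 0, 0, 8, 0, 0, 0, -1, 0, 0, 0, 0, 0, 0],
)

```text
clock: 8.82
tcp_pos: [0.627, -0.2054, 0.1804]
orientation: [0.0, 0.58, 0.815, -0.0]
wrist_force: [-0.5, 0.6, 0.2]
finger_gap: 0.0237
grip_force: 49.4
```

arm_command(
  moves=[-1, -8.3, -1.3, 0, 0, 0, 0, -1, -7.7, -3.3, 0, 0, 0, 0, -1, -6.5, -5.2, 0, 0, 0, 0, -1, -5, -6.7, 0, 0, 0, 0, -1, -3, -7.8, 0, 0, 0, 0, -1, -0.9, -8.3, 0, 0, 0, 0, -1, 1.3, -8.3, 0, 0, 0, 0, -1, 3.3, -7.7, 0, 0, 0, 0],
)

```text
clock: 9.82
tcp_pos: [0.589, -0.247, 0.1802]
orientation: [-0.0, 0.58, 0.815, -0.0]
wrist_force: [-0.5, 0.8, -0.8]
finger_gap: 0.0234
grip_force: 49.3
```

```bash
cat > chk.py <<'E'
from plan import *; from fit import fit
s=get_state(); print({k:np.round(s[k],4) for k in("clock","tcp_pos","wrist_force","finger_gap")},rot(s["orientation"]).round(3).tolist())
for n in("side","scene"):
    im,d=read_camera(n); P=cloud(n,d); Q=P.reshape(-1,3); c=s["tcp_pos"]
    Q=Q[np.hypot(*(Q[:,:2]-c[:2]).T)>.03]; fit(np.vstack([Q,[[np.nan]*3]]),n) if 0 else None
    from scipy.optimize import least_squares
    q=Q[(np.hypot(Q[:,0]-.596,Q[:,1]+.215)<.12)&(Q[:,2]>.060)&(Q[:,2]<.076)]
    g=least_squares(lambda p:np.hypot(q[:,0]-p[0],q[:,1]-p[1])-.0845,[.596,-.215],loss="soft_l1",f_scale=.003); print(n,"bowl",len(q),g.x.round(4))
    cv2.imwrite(f"pics/c_{n}.png",im)
    if n=="side": a=im
import sys
cv2.imwrite(sys.argv[1],np.hstack([cv2.resize(a[200:310,200:360],None,fx=2.4,fy=2.4),cv2.resize(im[165:275,130:290],None,fx=2.4,fy=2.4)]))
E
python3 chk.py pics/c1.png
```

```text
{'clock': np.float64(9.825), 'tcp_pos': array([ 0.589 , -0.247 ,  0.1802]), 'wrist_force': array([-0.4868,  0.7942, -0.8057]), 'finger_gap': np.float64(0.0234)} [[-0.328, 0.945, -0.001], [0.945, 0.328, -0.001], [-0.0, -0.001, -1.0]]
side bowl 612 [ 0.5965 -0.2176]
scene bowl 496 [ 0.5984 -0.2111]
```

View pics/c1.png

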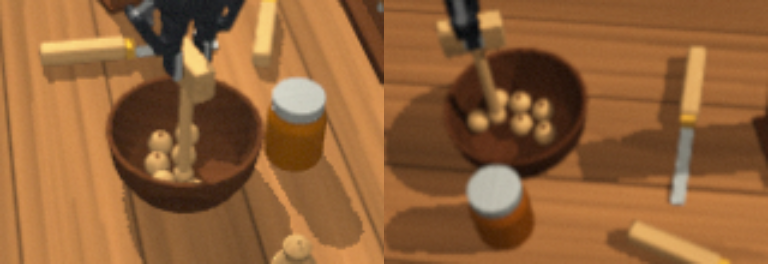

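The foot is down among the beads at (183,178) in the left half of the crop. The beads are moving ahead of it and the bowl has not moved, so I carry on.

arm_command(
  moves=[-1, 5.2, -6.5, 1, 0, 0, 0, -1, 6.7, -5, 0, 0, 0, 0, -1, 7.8, -3, 0, 0, 0, 0, -1, 8.3, -0.9, 0, 0, 0, 0, -1, 8.3, 1.3, 0, 0, 0, 0, -1, 7.7, 3.3, 0, 0, 0, 0, -1, 6.5, 5.2, 0, 0, 0, 0, -1, 5, 6.7, 0, 0, 0, 0],
)

```text
clock: 10.92
tcp_pos: [0.5728, -0.1935, 0.1793]
orientation: [-0.0, 0.58, 0.815, -0.0]
wrist_force: [-0.4, 0.1, -0.5]
finger_gap: 0.0231
grip_force: 49.4
```

arm_command(
  moves=[-1, 3, 7.8, 0, 0, 0, 0, -1, 0.9, 8.3, 0, 0, 0, 0, -1, -1.3, 8.3, 0, 0, 0, 0, -1, -3.3, 7.7, 0, 0, 0, 0, -1, -5.2, 6.5, 0, 0, 0, 0, -1, -6.7, 5, 0, 0, 0, 0, -1, -7.8, 3, 0, 0, 0, 0, -1, -8.3, 0.9, 0, 0, 0, 0],
)

```text
clock: 11.92
tcp_pos: [0.6273, -0.2063, 0.1791]
orientation: [0.0, 0.58, 0.815, 0.0]
wrist_force: [-0.7, -1.1, -0.3]
finger_gap: 0.0239
grip_force: 49.6
```

```bash
python3 chk.py pics/c2.png
```

```text
{'clock': np.float64(11.925), 'tcp_pos': array([ 0.6273, -0.2063,  0.1791]), 'wrist_force': array([-0.734 , -1.1297, -0.298 ]), 'finger_gap': np.float64(0.0239)} [[-0.327, 0.945, 0.0], [0.945, 0.327, 0.0], [0.0, 0.0, -1.0]]
side bowl 671 [ 0.5963 -0.218 ]
scene bowl 414 [ 0.5981 -0.2113]
```

The bowl has not moved. Now the second turn, plus a third of a turn extra.

arm_command(
  moves=[-1, -8.3, -1.3, 0, 0, 0, 0, -1, -7.7, -3.3, 0, 0, 0, 0, -1, -6.5, -5.2, 0, 0, 0, 0, -1, -5, -6.7, 0, 0, 0, 0, -1, -3, -7.8, 0, 0, 0, 0, -1, -0.9, -8.3, 0, 0, 0, 0, -1, 1.3, -8.3, 0, 0, 0, 0, -1, 3.3, -7.7, 0, 0, 0, 0],
)

```text
clock: 13.02
tcp_pos: [0.5894, -0.2459, 0.1794]
orientation: [-0.0, 0.58, 0.815, 0.001]
wrist_force: [0.4, 3.6, 0.8]
finger_gap: 0.0232
grip_force: 49.7
```

arm_command(
  moves=[-1, 5.2, -6.5, 0, 0, 0, 0, -1, 6.7, -5, 0, 0, 0, 0, -1, 7.8, -3, 0, 0, 0, 0, -1, 8.3, -0.9, 0, 0, 0, 0, -1, 8.3, 1.3, 0, 0, 0, 0, -1, 7.7, 3.3, 0, 0, 0, 0, -1, 6.5, 5.2, 0, 0, 0, 0, -1, 5, 6.7, 0, 0, 0, 0],
)

```text
clock: 14.02
tcp_pos: [0.5736, -0.1942, 0.1797]
orientation: [0.001, 0.58, 0.815, -0.0]
wrist_force: [1.1, -0.5, -0.7]
finger_gap: 0.0233
grip_force: 49.7
```

arm_command(
  moves=[-1, 3, 7.8, 0, 0, 0, 0, -1, 0.9, 8.3, 0, 0, 0, 0, -1, -1.3, 8.3, 0, 0, 0, 0, -1, -3.3, 7.7, 0, 0, 0, 0, -1, -5.2, 6.5, 0, 0, 0, 0, -1, -6.7, 5, 0, 0, 0, 0, -1, -7.8, 3, 0, 0, 0, 0, -1, -8.3, 0.9, 0, 0, 0, 0],
)

```text
clock: 15.02
tcp_pos: [0.6252, -0.2059, 0.1785]
orientation: [-0.002, 0.58, 0.815, -0.001]
wrist_force: [-6.3, -0.7, 0.9]
finger_gap: 0.023
grip_force: 50.2
```

arm_command(
  moves=[-1, -8.3, -1.3, 0, 0, 0, 0, -1, -7.7, -3.3, 0, 0, 0, 0, -1, -6.5, -5.2, 0, 0, 0, 0, -1, -5, -6.7, 0, 0, 0, 0, -1, -3, -7.8, 0, 0, 0, 0, -1, -0.9, -8.3, 0, 0, 0, 0, -1, 1.3, -8.3, 0, 0, 0, 0, -1, 3.3, -7.7, 0, 0, 0, 0],
)

```text
clock: 16.02
tcp_pos: [0.5896, -0.2465, 0.1795]
orientation: [0.0, 0.58, 0.815, 0.001]
wrist_force: [1.8, 2.0, 0.8]
finger_gap: 0.0234
grip_force: 49.9
```

```bash
python3 chk.py pics/c3.png
```

```text
{'clock': np.float64(16.025), 'tcp_pos': array([ 0.5896, -0.2465,  0.1795]), 'wrist_force': array([1.7625, 2.0202, 0.7739]), 'finger_gap': np.float64(0.0234)} [[-0.328, 0.945, 0.001], [0.945, 0.328, 0.001], [0.001, 0.001, -1.0]]
side bowl 614 [ 0.5965 -0.2178]
scene bowl 504 [ 0.5985 -0.2112]
```

View pics/c3.png

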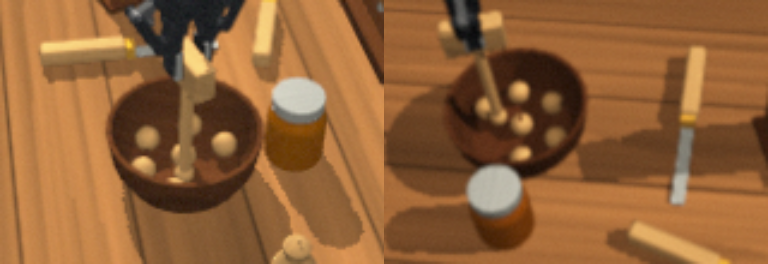

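All six beads are still in the bowl, spread out, with the bowl in place. I lift out and return to the staging point on the slot side of the stand.

Run:
```python
from plan import *
s=get_state(); q=np.array(s["tcp_pos"])+[0,0,.1]; A=rot(s["orientation"])
u=np.array([np.cos(np.radians(19.13)),np.sin(np.radians(19.13)),0])
st=np.array([.5825,.143,0])-.105*u; print(st)
q,A=plan([st[0],st[1],.28],19.13,10,p0=q,A0=A)
```

```text
[0.48329837 0.10859017 0.        ]
37.0, 1.6, 0.0, 0.0, -0.0, 0.0
37.0, 1.6, 0.0, 0.0, -0.0, 0.0
37.0, 1.6, 0.0, 0.0, -0.0, 0.0
37.0, 1.6, 0.0, 0.0, -0.0, 0.0
37.0, 1.6, 0.0, 0.0, -0.0, 0.0
36.9, 1.6, 0.0, 0.0, -0.0, 0.0
37.0, 1.7, 0.0, 0.0, -0.0, 0.0
36.9, 1.6, 0.0, 0.0, -0.0, 0.0
37.0, 1.7, 0.1, 0.001, -0.001, 0.0
36.9, 1.6, 0.0, 0.0, -0.0, 0.0
```

arm_command(
  moves=[-1, 0, 0, -10, 0, 0, 0, -1, 0, 0, -25, 0, 0, 0, -1, 0, 0, -30, 0, 0, 0, -1, 0, 0, -25, 0, 0, 0, -1, 0, 0, -10, 0, 0, 0],
)

```text
clock: 16.75
tcp_pos: [0.5906, -0.2475, 0.2816]
orientation: [0.002, 0.58, 0.815, -0.0]
wrist_force: [0.5, 0.1, -0.5]
finger_gap: 0.0228
grip_force: 49.8
```

arm_command(
  moves=[-1, 37, 1.6, 0, 0, 0, 0, -1, 37, 1.6, 0, 0, 0, 0, -1, 37, 1.6, 0, 0, 0, 0, -1, 37, 1.6, 0, 0, 0, 0, -1, 37, 1.6, 0, 0, 0, 0, -1, 37, 1.6, 0, 0, 0, 0],
)

```text
clock: 17.5
tcp_pos: [0.5255, -0.033, 0.2788]
orientation: [-0.0, 0.58, 0.815, -0.0]
wrist_force: [0.3, 0.9, -1.1]
finger_gap: 0.0234
grip_force: 49.8
```

arm_command(
  moves=[-1, 37, 1.6, 0, 0, 0, 0, -1, 37, 1.6, 0, 0, 0, 0, -1, 37, 1.6, 20, 0, 0, 0, -1, 37, 1.6, 30, 0, 0, 0, -1, 0, 0, 10, 0, 0, 0, -1, 0, 0, 0, 0, 0, 0, -1, 0, 0, 0, 0, 0, 0],
)

```text
clock: 18.38
tcp_pos: [0.4846, 0.107, 0.22]
orientation: [0.001, 0.58, 0.814, 0.0]
wrist_force: [0.3, -0.4, -1.1]
finger_gap: 0.023
grip_force: 49.7
```

Run:
```python
from plan import *
s=get_state(); print({k:np.round(s[k],4) for k in("clock","tcp_pos","wrist_force","finger_gap")},rot(s["orientation"]).round(4).tolist())
def shank(n,d,c):
    Q=cloud(n,d).reshape(-1,3); q=Q[(np.hypot(Q[:,0]-c[0],Q[:,1]-c[1])<.03)&(Q[:,2]>.075)&(Q[:,2]<.185)]
    f=[np.polyfit(q[:,2],q[:,i],1) for i in(0,1)]; print(n,len(q),"tilt deg xy",np.degrees([f[0][0],f[1][0]]).round(2),"at z=.13 minus tcp",[(np.polyval(f[i],.13)-c[i]).round(4) for i in(0,1)])
print("before"); shank("side",np.load("d3.npy"),[.48283,.1083]); shank("scene",np.load("d3s.npy"),[.48283,.1083])
print("now")
for n in("side","scene"):
    im,d=read_camera(n); shank(n,d,s["tcp_pos"]); cv2.imwrite(f"pics/r_{n}.png",im)
    if n=="side": a=im
cv2.imwrite("pics/r.png",np.hstack([cv2.resize(a[90:240,170:330],None,fx=2.4,fy=2.4),cv2.resize(im[110:260,220:380],None,fx=2.4,fy=2.4)]))
im,d=read_camera("wrist"); P=cloud("wrist",d,s); np.save("Pr.npy",P)
Q=P.reshape(-1,3); Q=Q[(Q[:,2]>.178)&(Q[:,2]<.187)&(np.hypot(Q[:,0]-.582,Q[:,1]-.142)<.08)]
print(len(Q),cv2.minAreaRect((Q[:,:2]*1000).astype(np.float32)))
q,A=plan([.4833,.1086,.2038],19.13,2)
```

```text
{'clock': np.float64(18.375), 'tcp_pos': array([0.4846, 0.107 , 0.22  ]), 'wrist_force': array([ 0.3477, -0.3962, -1.1067]), 'finger_gap': np.float64(0.023)} [[-0.3266, 0.9452, 0.0014], [0.9452, 0.3266, -0.0004], [-0.0008, 0.0012, -1.0]]
before
side 139 tilt deg xy [0.34 0.07] at z=.13 minus tcp [np.float64(0.0002), np.float64(-0.0071)]
scene 110 tilt deg xy [ 0.3  -0.15] at z=.13 minus tcp [np.float64(0.007), np.float64(0.0033)]
now
side 133 tilt deg xy [0.54 0.41] at z=.13 minus tcp [np.float64(0.0002), np.float64(-0.0064)]
scene 109 tilt deg xy [ 0.22 -0.19] at z=.13 minus tcp [np.float64(0.0065), np.float64(0.0037)]
6372 ((581.0521850585938, 141.36341857910156), (57.51997375488281, 94.51344299316406), 19.2428035736084)
0.9, -0.4, 8.1, 0.001, 0.0, -0.001
0.9, -0.3, 8.1, 0.0, 0.001, -0.0
```

View pics/r.png

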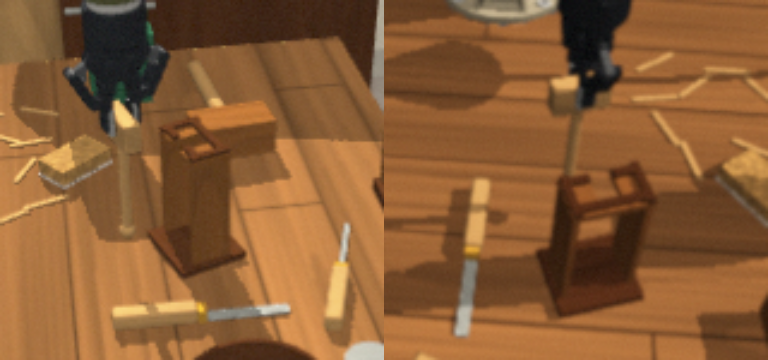

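The stick hangs upright in the grip at (125,190) in the left half, and the stand is clear. The tilt and offset match those from before the stirring, so I go in along the slot at about 13 mm of raise.

arm_command(
  moves=[-1, 1, -0.4, 9, 0, 0, 0, -1, 0.8, -0.4, 9, 0, 0, -0.001, -1, 0, 20, 0, 0, 0, 0, -1, 0, 35, 0, 0, 0, 0, -1, 0, 30, 0, 0, 0, 0, -1, 0, 15, 0, 0, 0, 0, -1, 0, 0, 0, 0, 0, 0, -1, 0, 0, 0, 0, 0, 0],
)

```text
clock: 19.52
tcp_pos: [0.5758, 0.142, 0.2007]
orientation: [-0.001, 0.579, 0.815, -0.001]
wrist_force: [-1.1, -0.4, -1.3]
finger_gap: 0.0235
grip_force: 49.8
```

Run:
```python
from plan import *
s=get_state(); print({k:np.round(s[k],4) for k in("clock","tcp_pos","wrist_force","ft_torque","finger_gap")},rot(s["orientation"]).round(4).tolist())
plan([.5822,.1427,.19],19.13,2)
```

```text
{'clock': np.float64(19.525), 'tcp_pos': array([0.5758, 0.142 , 0.2007]), 'wrist_force': array([-1.1212, -0.4313, -1.2757]), 'ft_torque': array([ 0.0041,  0.0074, -0.0112]), 'finger_gap': np.float64(0.0235)} [[-0.3289, 0.9444, -0.0015], [0.9444, 0.3288, -0.0003], [0.0002, -0.0016, -1.0]]
-0.7, 3.1, 5.3, -0.001, -0.0, 0.001
-0.8, 3.2, 5.4, -0.001, -0.0, 0.0
```

arm_command(
  moves=[-1, -0.8, 3, 0, 0, 0, 0, -1, -0.7, 3.2, 0, 0, 0, 0, -1, 0, 0, 0, 0, 0, 0, -1, 0, 0, 0, 0, 0, 0],
)

```text
clock: 20.02
tcp_pos: [0.583, 0.1428, 0.2014]
orientation: [0.0, 0.579, 0.815, -0.0]
wrist_force: [0.6, 0.4, -0.3]
finger_gap: 0.0233
grip_force: 49.8
```

Run:
```python
from plan import *
s=get_state(); print({k:np.round(s[k],4) for k in("clock","tcp_pos","wrist_force","ft_torque","finger_gap")},rot(s["orientation"]).round(4).tolist())
plan([.5822,.1427,.19],19.13,2)
```

```text
{'clock': np.float64(20.025), 'tcp_pos': array([0.583 , 0.1428, 0.2014]), 'wrist_force': array([ 0.5689,  0.4418, -0.3222]), 'ft_torque': array([0.006 , 0.0204, 0.0068]), 'finger_gap': np.float64(0.0233)} [[-0.3287, 0.9444, 0.0001], [0.9444, 0.3287, -0.0001], [-0.0001, 0.0001, -1.0]]
0.1, -0.4, 5.7, 0.0, 0.0, 0.001
0.1, -0.4, 5.7, 0.0, 0.0, 0.0
```

arm_command(
  moves=[-1, 0.1, -0.4, 4, 0, 0, 0, -1, 0, 0, 4, 0, 0, 0, -1, 0, 0, 3, 0, 0, 0, -1, 0, 0, 1, 0, 0, 0, -1, 0, 0, 0, 0, 0, 0],
)

```text
clock: 20.65
tcp_pos: [0.5825, 0.1427, 0.1891]
orientation: [-0.0, 0.579, 0.815, -0.0]
wrist_force: [-0.6, 0.0, -1.6]
finger_gap: 0.0234
grip_force: 49.8
```

Run:
```python
from plan import *
s=get_state(); print({k:np.round(s[k],4) for k in("clock","tcp_pos","wrist_force","ft_torque","finger_gap")},rot(s["orientation"]).round(4).tolist())
```

```text
{'clock': np.float64(20.65), 'tcp_pos': array([0.5825, 0.1427, 0.1891]), 'wrist_force': array([-0.5791,  0.0489, -1.6381]), 'ft_torque': array([ 0.0217,  0.1874, -0.0229]), 'finger_gap': np.float64(0.0234)} [[-0.3288, 0.9444, -0.0005], [0.9444, 0.3288, -0.0002], [-0.0, -0.0005, -1.0]]
```

arm_command(
  moves=[-1, 0, 0, 0.5, 0, 0, 0, -1, 0, 0, 0, 0, 0, 0],
)

```text
clock: 20.9
tcp_pos: [0.5825, 0.1427, 0.1889]
orientation: [-0.0, 0.579, 0.815, -0.0]
wrist_force: [-1.7, -0.3, 0.7]
finger_gap: 0.0233
grip_force: 49.9
```

arm_command(
  moves=[-0.2, 0, 0, 0, 0, 0, 0, 0.2, 0, 0, 0, 0, 0, 0, 0.6, 0, 0, 0, 0, 0, 0, 1, 0, 0, 0, 0, 0, 0, 1, 0, 0, 0, 0, 0, 0, 1, 0, 0, -30, 0, 0, 0, 1, 0, 0, -50, 0, 0, 0, 1, 0, 0, -60, 0, 0, 0],
)

```text
clock: 21.9
tcp_pos: [0.5821, 0.1427, 0.3293]
orientation: [-0.001, 0.579, 0.815, -0.001]
wrist_force: [0.7, -0.7, 0.4]
finger_gap: 0.0857
grip_force: 0.0
```

arm_command(
  moves=[1, 0, 0, 0, 0, 0, 0, 1, 0, 0, 0, 0, 0, 0],
)

```text
clock: 22.15
tcp_pos: [0.5828, 0.1428, 0.3287]
orientation: [0.0, 0.579, 0.815, 0.0]
wrist_force: [-0.3, -0.7, -0.7]
finger_gap: 0.0855
grip_force: 0.0
```

Run:
```python
from plan import *
s=get_state(); print(s["clock"],s["tcp_pos"],s["finger_gap"])
im,d=read_camera("wrist"); P=cloud("wrist",d,s).reshape(-1,3); cv2.imwrite("pics/w9.png",im)
m=np.hypot(P[:,0]-.582,P[:,1]-.142)<.09
for l,lo,hi in(("block",.207,.225),("ridge",.1785,.186)):
    Q=P[m&(P[:,2]>lo)&(P[:,2]<hi)]; A=np.linalg.lstsq(np.c_[Q[:,:2],np.ones(len(Q))],Q[:,2],rcond=None)[0]
    print(l,len(Q),np.median(Q[:,2]).round(4),cv2.minAreaRect((Q[:,:2]*1000).astype(np.float32)),"slope",A[:2].round(4))
a,_=read_camera("side"); b,_=read_camera("scene")
cv2.imwrite("pics/f.png",np.vstack([np.hstack([cv2.resize(a[90:340,180:380],(400,300)),cv2.resize(b[120:300,130:370],(400,300))]),np.hstack([cv2.resize(im,(400,300)),np.zeros((300,400,3),np.uint8)])]))
```

```text
22.15 [0.58280325 0.14278679 0.32865406] 0.08548488099047129
block 2576 0.2144 ((583.0257568359375, 142.45779418945312), (23.905515670776367, 69.78680419921875), 18.363435745239258) slope [ 0.0052 -0.0079]
ridge 2542 0.1806 ((581.4937744140625, 141.66722106933594), (56.1169319152832, 94.1194839477539), 19.236547470092773) slope [0.0012 0.0004]
```

View pics/f.png

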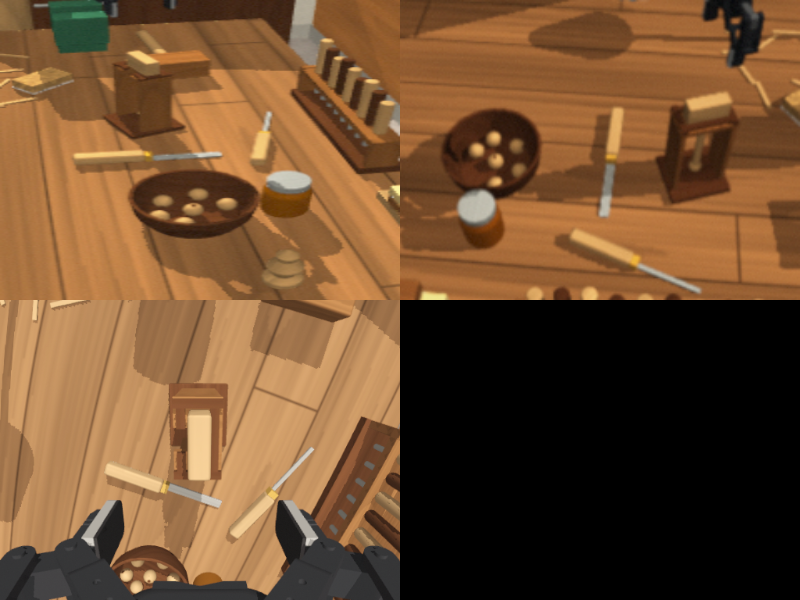

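The final views show the block seated on the stand at (143,63) in the side panel and (200,445) in the wrist panel. All six beads are in the bowl and the other tools are where they were. The block top is at 0.2144 m, the same as at the start. I'll compare the slope with the first picture, then hand in.

Run:
```python
from plan import *
s=get_state()
_,d=read_camera("wrist")
for P in(np.load("P1.npy").reshape(-1,3),cloud("wrist",d,s).reshape(-1,3)):
    Q=P[(np.hypot(P[:,0]-.582,P[:,1]-.142)<.035)&(P[:,2]>.212)&(P[:,2]<.218)]
    print(len(Q),np.linalg.lstsq(np.c_[Q[:,:2],np.ones(len(Q))],Q[:,2],rcond=None)[0][:2].round(4),Q[:,2].mean().round(4))
    ok=len(Q)>500
print(hand_in())
```

```text
2379 [ 0.0028 -0.001 ] 0.2144
2494 [ 0.0004 -0.001 ] 0.2144
the job is handed in; nothing more can be done
None
```

I stirred the beads clockwise for about two and a third turns and put the stick back flat in its pocket, within about 1° of square. All six beads are still in the bowl, which did not move, and no other tool looks disturbed. The job was handed in at about 22 s; no verdict came back.

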